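Close a polishing barrel: seat the lid, thread the locking bar

TASK

Get the polishing barrel ready for tumbling: take its lid off the sloping draining stand and set it down on the barrel's rim (do not drop it), level and fully seated, turned so that the eye on the lid lines up with the barrel's two ears. Then take the locking bar with the red handle and slide it through the first ear, the lid's eye and the second ear until the handle's shoulder is up against the ear, and leave it there. Leave the powder jar, the glass beaker and the roll of tape where they are.

Things in the scene. Friction and masses are not known exactly. Their poses are not given: they have to be found in the camera images.
- barrel_rim (a point): Polishing barrel: open blue round pot, 92 mm across, on a dark foot 116 mm across, fixed to the worktop. Point: centre of its mouth, level with the rim, 160 mm above the worktop; z up, y along the line through its two ears. Mouth 82 mm across inside, wall 5 mm. Outside the rim at +y and -y stands a steel ear: a round eye 28 mm across, 12 mm long, from 54 to 66 mm off the centre, bore 15 mm.
- barrel_bore (a point): Point midway between the barrel's two ears on the common axis of their bores: 22 mm above barrel_rim, 182 mm above the worktop; y along the bores, z up. The tops of the ears are 14 mm higher.
- lid_grip (a point): Centre of the loose lid's grip: an upright black block, 40 mm along the lid's x, 16 along its y, 40 along its z, on top of the lid's steel eye. z: out of the lid's top; y: along the eye's bore. At the start the lid lies on the sloping stand, so z leans 28 degrees from vertical toward the robot and y is level. The eye's axis lies 35 mm below this point along z, the flange's underside (lid_seat) 57 mm.
- lid_seat (a point): Centre of the underside of the silvery lid's flange, the face that rests on the rim; axes as lid_grip. Flange 96 mm across, 6 mm thick; below it a tapered plug 9 mm deep, 76 mm across (69 at its lower edge), for the barrel's mouth; on top a steel eye 30 mm across, 24 long, bore 17. Alike after half a turn; 0.15 to 0.3 kg. Seated, this point is at barrel_rim, with y in line with the ears.
- stand: Draining stand, fixed: light wooden slats, 120 mm long and 104 mm wide, that rise at 28 degrees away from the robot, with two steel pegs under the lid's lower edge, 18 mm out of the slope. Origin on the worktop, 50 mm below the middle of the lid's plug; x: level direction in which the slope rises; y level along the slope; z up.
- bar_grip (a point): Centre of the red square handle (56 mm along x, 20 x 20 mm in section) of the loose locking bar, 0.15 to 0.3 kg. At the start it lies on a flat of the handle, this point 10 mm above the worktop, its shaft level. x: from handle to nose; z up. Shoulder 28 mm ahead; from it a steel shaft, 10 mm thick, runs 145 mm on along x, the last 12 mm tapering to 4 mm. It balances about 20 mm ahead of this point.
- bar_mid (a point): Point on the axis of the bar's shaft 94 mm ahead of bar_grip, 66 mm ahead of the shoulder; axes as bar_grip. When the bar is through both ears with its shoulder against an ear, this point is at barrel_bore, give or take the bar's play in the bores. It may be put in from either side.
- lid: The lid as a whole; origin at the centre of its plug's underside, 9 mm below lid_seat.
- bar: The locking bar as a whole; origin on the underside of its handle, 10 mm below bar_grip.
- powder_jar: White plastic jar, 60 mm across and 119 mm high, a loose bystander; origin at the centre of its underside.
- goblet: Glass beaker, 76 mm across and 65 mm high, a loose bystander; origin at the centre of its underside.
- tape_roll: Roll of tape lying flat, 96 mm across and 25 mm high, a loose bystander; origin at the centre of its underside.
Not all that is in view belongs to the job. Leave any orange look-alike of the lid alone.

How it is judged:
By the outcome, as a careful person would: the job done as asked, in the order asked, and still so for the second after the job is handed in, with the robot touching nothing.
It also fails if it takes over 72 s, if anything falls off the work surface, if the arm or the gripper's body presses on something with over 40 N, if the wrist force passes 120 N, or if a joint passes its speed limit or range.

ROBOT

A 6-joint arm with a two-finger parallel gripper is mounted at the origin on a cart in front of the work surface, level with it; the furniture and walls round the work are solid. World frame = base frame: x ahead of the robot, y to its left, z up, the work surface at z = 0. Lengths are in m, angles in rad, forces in N, time in s.
With the tool pointing down it reaches from about 0.325 to 1 m from the base axis. Payload 5.1 kg.
Tool frame: the origin (TCP) lies on the centre line of the jaws, within the pads' length; the fingertips stand 17 mm ahead of it and the grasp point (between the pads) lies 2 mm behind it; z points along the fingers, y is the line along which they close (so a half turn about z gives the same grasp; the last joint's range is limited). The gripper opens to 85 mm and grips with 20 to 120 N. Pads are 22 mm wide; open, the fingers measure 114 mm over their backs; the gripper's body (76 mm by 85 mm) begins 54 mm behind the grasp point. The pads swing forward as they close: fully open they stand 13 mm farther back than shut.
Start: joints at [-1.318, 0.124, 1.65, -0, 1.367, -0.083], TCP at [0.214, -0.614, 0.227] pointing down, gripper open.
Joint ranges: [-2.61, 2.61], [-1.02, 2.33], [0.03, 2.71], [-1.35, 4.49], [0.32, 2.68], [-2.91, 2.91]. Speed limits (rad/s): [2.57, 2.57, 3.14, 3.14, 3.14, 3.14].

INTERFACE

Orientations are given as [roll, pitch, yaw] about the fixed x, y, z axes, in that order (R = Rz(yaw) Ry(pitch) Rx(roll)).
In Python, from workcell import bot gives the robot as it stands.
- The arm moves only by the shell command python3 -m pendant 'ROWS' [FORCE]. ROWS is JSON, a list of rows, each a list of 3 entries, a list of its own where there are three numbers: the shift along the tool's x, y, z in mm, then the turn, a rotation vector about the tool's x, y, z in degrees, then the opening in per cent of the stroke, from 0 (shut) to 100 (fully open). In form: [[[x, y, z], [wx, wy, wz], claw], ...]. A call has 1 to 8 rows; each row shifts and turns the commanded pose from where the row before left it, along the tool's axes as they then stand; what a row does not reach is not made up. A row lasts 1/12 s, in which the tool goes at most 41.7 mm and 7.16 degrees, less where a joint would pass 70% of its speed; a pose out of reach is approached as far as the arm can. A call is refused whole if a number of a shift passes 41.7 or a number of a turn 7.16, either way. A call with a gripper value outside its range is refused whole. The fingers move at their own pace and stop on an object; FORCE is the grip in N (left out, the last holds). Time passes only in rows, so rows that do not move let the fingers close. It gives the time, the measured TCP pose, the force, the opening and the grip force at its end, in the units of the state.
- bot.read_state(): the state, without advancing time (a new reading comes with each control period).
- bot.read_camera(name): name is "scene" or "top"; returns the picture (400x640x3 uint8, red, green, blue); there is no depth.
- bot.get_calibration(name): a dict with "fov_y" (degrees; the focal length in pixels is half the picture's height over the tangent of half this angle, whatever the lens; pixels are square), "cx", "cy" (the principal point, pixels), "k1" (the pictures are not rectified: a ray, as slopes to the right and down, at radius r is drawn at 1 + k1 r^2 times it, then the intrinsics apply), "world_to_cam" (4x4, takes a point from world to camera coordinates). Camera axes: x right, y down, z forward; pixel columns grow to the right and rows downward; lengths in m; the calibration is good to about 2 mm. A picture is of the moment at which its call begins. get_calibration takes no time and is no camera call.
- bot.finish_job(): hands the job in; it is judged then, once.
The state is a dict: "clock": time; "joint_pos": joint angles; "qvel": joint speeds; "joint_torque": joint torques, N m; "eef_pos": TCP position; "eef_rot": TCP orientation; "ft_force": force on the tool from outside, world axes, zero at the start; "ft_torque": the same for the moment, N m; "gripper_width": finger opening in m; "grasp_force": force on a finger pad.
Only numpy, scipy, OpenCV 4.12 (cv2) and the standard library are available. Lean on these libraries where they do the work, as an engineer would, in place of code of your own. Each camera call takes 0.05 s, during which the arm holds its last target. There are 200 camera calls.

## Working session

There is one attempt and no reset: what is moved stays moved. The work goes in short steps, Python scripts to look and compute and a shell command to move; the robot and the scene stay as the last step left them, time stands still between calls to the robot, and variables do not carry over. Pictures are saved under pics/ and viewed, at most 10 in all, crops included, and the job is handed in when it is done.

```bash
mkdir -p pics
python3 - <<'E'
from workcell import bot
import cv2,json,numpy as np
for n in("scene","top"):
    im=bot.read_camera(n); cv2.imwrite(f"pics/{n}0.png",cv2.cvtColor(im,cv2.COLOR_RGB2BGR))
    c=bot.get_calibration(n); print(n,{k:(np.round(v,4).tolist()) for k,v in c.items()})
print(bot.read_state())
E
```

```text
scene {'fov_y': 45.3577, 'cx': 319.1399, 'cy': 200.8387, 'k1': -0.1226, 'world_to_cam': [[-0.4745, -0.8802, 0.0006, 0.2922], [-0.554, 0.2982, -0.7773, 0.3405], [0.6841, -0.3692, -0.6291, 1.5377], [0.0, 0.0, 0.0, 1.0]]}
top {'fov_y': 56.5135, 'cx': 316.1345, 'cy': 199.3551, 'k1': 0.0113, 'world_to_cam': [[-0.0228, -0.9997, 0.0013, 0.0997], [-0.9943, 0.0225, -0.1045, 0.495], [0.1045, -0.0037, -0.9945, 1.3806], [0.0, 0.0, 0.0, 1.0]]}
{'clock': 0.1, 'joint_pos': array([-1.31757641e+00,  1.24444185e-01,  1.65154690e+00,  1.54005224e-06,
        1.36748966e+00, -8.26072608e-02]), 'qvel': array([ 0.00224057, -0.00126921, -0.00262459, -0.00203275, -0.00154174,
       -0.00105826]), 'joint_torque': array([ 9.75689982e-04, -4.24935257e+01, -3.66654968e+01, -4.42315479e-05,
        3.94454939e-03, -2.33417859e-05]), 'eef_pos': array([ 0.2140351 , -0.61315559,  0.22556757]), 'eef_rot': array([-3.13971113e+00, -1.57294813e-04,  3.35826721e-01]), 'ft_force': array([ 0.87704096, -0.67538061,  0.16189739]), 'ft_torque': array([-0.03398051,  0.037659  ,  0.04202364]), 'grasp_force': 0.0, 'gripper_width': 0.08538860579028643}
```

View pics/scene0.png

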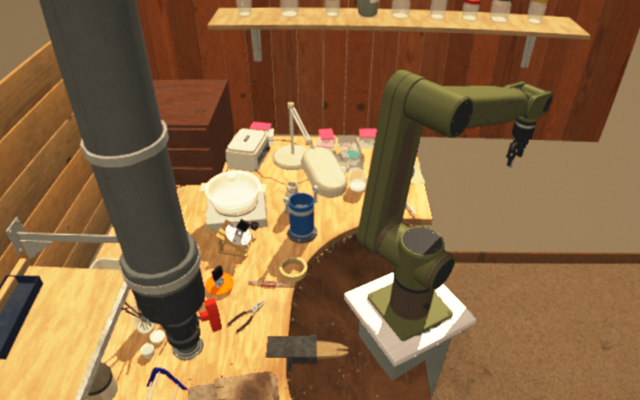

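View pics/top0.png

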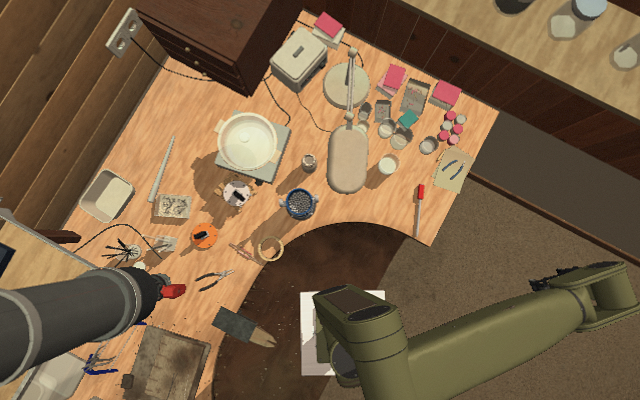

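```bash
cat > h.py <<'E'
from workcell import bot
import cv2,numpy as np
from scipy.spatial.transform import Rotation as R
def cal(n):
    c=bot.get_calibration(n); f=200/np.tan(np.radians(c['fov_y']/2))
    return c,f,np.array(c['world_to_cam'])
def ray(n,u,v):
    c,f,T=cal(n); K=np.array([[f,0,c['cx']],[0,f,c['cy']],[0,0,1]])
    p=cv2.undistortPoints(np.array([[[u,v]]],float),K,np.array([c['k1'],0,0,0,0]))[0,0]
    d=T[:3,:3].T@np.array([p[0],p[1],1]); return -T[:3,:3].T@T[:3,3], d/np.linalg.norm(d)
def onz(n,u,v,z):
    o,d=ray(n,u,v); return o+d*(z-o[2])/d[2]
def tri(a,b):
    o1,d1=ray("top",*a);o2,d2=ray("scene",*b)
    s=np.linalg.lstsq(np.c_[d1,-d2],o2-o1,rcond=None)[0]
    p,q=o1+s[0]*d1,o2+s[1]*d2; return (p+q)/2,np.linalg.norm(p-q)
def proj(n,P):
    c,f,T=cal(n); p=T[:3,:3]@np.asarray(P)+T[:3,3]; x,y=p[:2]/p[2]; g=1+c['k1']*(x*x+y*y)
    return np.array([f*x*g+c['cx'],f*y*g+c['cy']])
def shot(n,name=None):
    im=cv2.cvtColor(bot.read_camera(n),cv2.COLOR_RGB2BGR)
    if name: cv2.imwrite(f"pics/{name}.png",im)
    return im
def crop(im,x,y,w,h,W,H):
    return cv2.resize(im[y:y+h,x:x+w],(W,H),interpolation=cv2.INTER_CUBIC)
E
python3 - <<'E'
from h import *
t=cv2.imread("pics/top0.png");s=cv2.imread("pics/scene0.png")
a=crop(t,210,165,120,60,600,300); b=crop(t,400,175,40,60,200,300)
c=crop(s,210,180,120,80,450,300); d=crop(s,390,180,47,40,350,300)
cv2.imwrite("pics/m1.png",np.vstack([np.hstack([a,b]),np.hstack([c,d])]))
for n,p,z in(("top",(300,204),.16),("top",(238,196),.1),("top",(421,190),.01),("top",(204,235),.05),("top",(347,158),.1),("top",(388,165),.12),("top",(308,162),.1)): print(p,onz(n,*p,z).round(3))
E
```

```text
(300, 204) [0.468 0.144 0.16 ]
(238, 196) [0.508 0.368 0.1  ]
(421, 190) [ 0.526 -0.314  0.01 ]
(204, 235) [0.372 0.503 0.05 ]
(347, 158) [ 0.637 -0.026  0.1  ]
(388, 165) [ 0.604 -0.17   0.12 ]
(308, 162) [0.626 0.115 0.1  ]
```

View pics/m1.png

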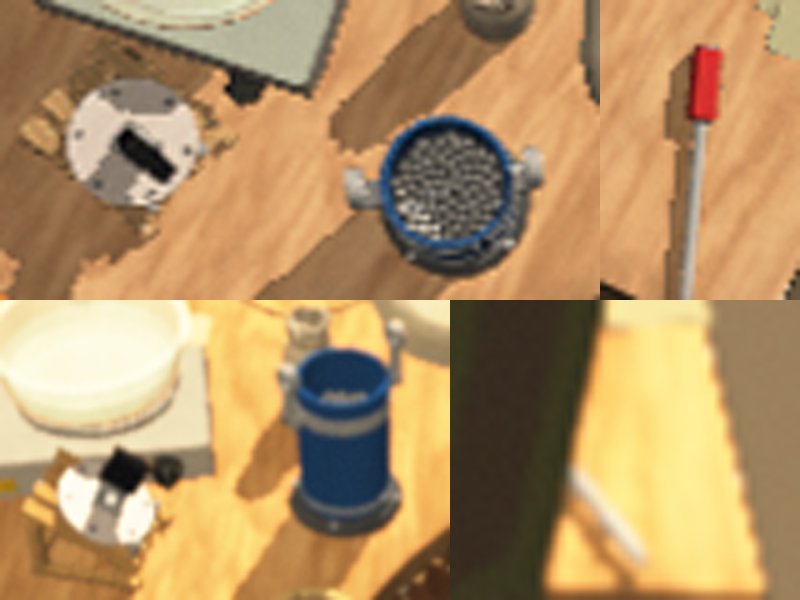

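```bash
cat > m.py <<'E'
from h import *
from scipy.optimize import least_squares
t=cv2.imread("pics/top0.png");hsv=cv2.cvtColor(t,cv2.COLOR_BGR2HSV)
s=cv2.imread("pics/scene0.png")
def comps(im,lo,hi,box,amin=15):
    h=cv2.cvtColor(im,cv2.COLOR_BGR2HSV);m=cv2.inRange(h,lo,hi);k=np.zeros_like(m);x,y,w,hh=box;k[y:y+hh,x:x+w]=255
    m&=k;cs,_=cv2.findContours(m,cv2.RETR_EXTERNAL,cv2.CHAIN_APPROX_NONE)
    return m,sorted([c for c in cs if cv2.contourArea(c)>=amin],key=cv2.contourArea)[::-1]
if __name__=="__main__":
    m,c=comps(t,(100,90,30),(125,255,255),(275,180,50,45))
    P=np.array([onz("top",*p[0],.16)[:2] for p in c[0]])
    f=least_squares(lambda q:np.hypot(*(P-q[:2]).T)-q[2],[.47,.144,.046],loss='soft_l1',f_scale=.001)
    far=P[P[:,0]>f.x[0]]
    g=least_squares(lambda q:np.hypot(*(far-q).T)-.0465,f.x[:2],loss='soft_l1',f_scale=.001)
    print("rim",f.x,g.x,len(P))
    for nm,p in(("earL",(282.6,202.8)),("earR",(316,198))): print(nm,onz("top",*p,.185).round(4))
    m,c=comps(t,(170,120,80),(180,255,255),(405,170,35,45)); 
    m2,c2=comps(t,(0,120,80),(8,255,255),(405,170,35,45))
    mm=m|m2; q=np.argwhere(mm)[:,::-1]; r=cv2.minAreaRect(q.astype(np.float32)); print("red",r,q.mean(0),onz("top",*q.mean(0),.018).round(4))
    # shaft: grey pixels
    h=hsv[196:240,405:440]; m=((h[...,1]<60)&(h[...,2]>110)).astype(np.uint8)*255
    cs,_=cv2.findContours(m,cv2.RETR_EXTERNAL,cv2.CHAIN_APPROX_NONE)
    for c in cs:
        if len(c)>15: print("shaft",cv2.boundingRect(c),cv2.fitLine(c,cv2.DIST_L2,0,.01,.01).ravel()+[0,0,405,196])
    # black block
    m=cv2.inRange(hsv,(0,0,0),(180,255,60)); m[:185]=0;m[215:]=0;m[:,:228]=0;m[:,252:]=0
    q=np.argwhere(m)[:,::-1]; print("blk top",len(q),q.mean(0),cv2.minAreaRect(q.astype(np.float32)))
    for rr in m[188:208,228:252]: print("".join(".#"[v>0] for v in rr))
    hs=cv2.cvtColor(s,cv2.COLOR_BGR2HSV); m=cv2.inRange(hs,(0,0,0),(180,255,60)); m[:210]=0;m[245:]=0;m[:,:225]=0;m[:,262:]=0
    print("scene")
    for rr in m[214:244,225:262]: print("".join(".#"[v>0] for v in rr))
    # lid flange: bright low-sat
    print("lamp",tri((347,158),(324,170)))
    for n in("top","scene"): c,f,T=cal(n); print(n,"cam",(-T[:3,:3].T@T[:3,3]).round(3))
E
python3 m.py
```

```text
rim [0.47807363 0.14866764 0.04341882] [0.47434361 0.14859798] 75
earL [0.4714 0.2014 0.185 ]
earR [0.485  0.0894 0.185 ]
red ((420.4897155761719, 191.12416076660156), (6.1453657150268555, 14.117733001708984), 4.763641834259033) [420.50561798 191.38202247] [ 0.5195 -0.3096  0.018 ]
shaft (11, 3, 5, 37) [ 8.79260227e-02 -9.96127009e-01  4.18166667e+02  2.17000000e+02]
blk top 50 [238.26 195.7 ] ((238.54879760742188, 195.93902587890625), (12.02538013458252, 4.52903938293457), 38.65980911254883)Traceback (most recent call last):
  File "m.py", line 28, in <module>
    for rr in m[188:208,228:252]: print("".join(".#"[v>0] for v in rr))
                                        ~~~~~~~^^^^^^^^^^^^^^^^^^^^^^^
  File "m.py", line 28, in <genexpr>
    for rr in m[188:208,228:252]: print("".join(".#"[v>0] for v in rr))
                                                ~~~~^^^^^
TypeError: string indices must be integers, not 'numpy.bool'
```

```bash
sed -i 's/\[v>0\]/[int(v>0)]/' m.py; python3 m.py | sed -n '6,200p'
python3 - <<'E'
from m import *
C=np.array([.477,.1475,.16]); 
t4=crop(t,270,180,60,50,480,400);s4=crop(s,270,175,60,100,240,400)
for cand,col in((C,(0,255,255)),):
  a=np.radians(97); u=np.array([np.cos(a),np.sin(a),0])
  for n,im,x,y,k1,k2 in(("top",t4,270,180,8,8),("scene",s4,270,175,4,4)):
    pts=[cand+[.046*np.cos(q),.046*np.sin(q),0] for q in np.linspace(0,6.28,24)]+[cand+u*d+[0,0,z] for d in(-.066,-.054,.054,.066) for z in(.008,.022,.036)]
    for p in pts:
        q=proj(n,p); cv2.circle(im,(int((q[0]-x+.5)*k1),int((q[1]-y+.5)*k2)),1,col,-1)
cv2.imwrite("pics/m2.png",np.hstack([t4,s4]))
E
```

```text
blk top 50 [238.26 195.7 ] ((238.54879760742188, 195.93902587890625), (12.02538013458252, 4.52903938293457), 38.65980911254883)
........................
........................
........................
.......##...............
......###...............
......#####.............
......######............
......########..........
.......#######..........
.........######.........
..........######........
............####........
.............###........
........................
........................
........................
........................
........................
........................
........................
scene
.....................................
.....................................
.....................................
.....................................
.....................................
.....................................
................#....................
................###..................
...............#######......###......
..............#########....#####.....
.............###########..###.##.....
.............################.##.....
............############..###.###....
............###########...######.....
..............########.....####......
...............######................
.................####................
.....................................
.....................................
.....................................
.....................................
.....................................
.....................................
.....................................
.....................................
.....................................
.....................................
.....................................
.....................................
.....................................
lamp (array([ 0.62785447, -0.02530983,  0.13776482]), np.float64(0.005241826925585275))
top cam [0.35  0.094 1.425]
scene cam [-0.725  0.723  1.232]
```

View pics/m2.png

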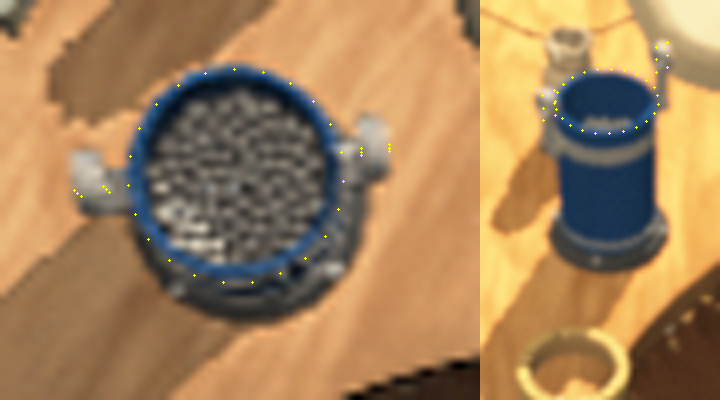

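Run:
```python
from m import *
hs=cv2.cvtColor(s,cv2.COLOR_BGR2HSV); m=cv2.inRange(hs,(0,0,0),(180,255,60)); m[:210]=0;m[245:]=0;m[:,:225]=0;m[:,249:]=0
q=np.argwhere(m)[:,::-1].mean(0)
ht=cv2.cvtColor(t,cv2.COLOR_BGR2HSV); mt=cv2.inRange(ht,(0,0,0),(180,255,60)); mt[:185]=0;mt[215:]=0;mt[:,:228]=0;mt[:,252:]=0
p=np.argwhere(mt)[:,::-1].mean(0); print(p,q,tri(p,q))
G,_=tri(p,q)
t4=crop(t,220,175,40,40,400,400);s4=crop(s,215,200,50,50,400,400)
for k,a in enumerate((45,50,55)):
  a=np.radians(a); col=((0,0,255),(0,255,0),(255,0,255))[k]
  u=np.array([np.cos(a),np.sin(a),0]);th=np.radians(28)
  X=u*np.cos(th)+np.array([0,0,np.sin(th)]);Z=-u*np.sin(th)+np.array([0,0,np.cos(th)]);Y=np.cross(Z,X)
  if k==1: print(G-57e-3*Z, G-66e-3*Z)
  pts=[G+X*i*.02+Y*j*.008+Z*l*.02 for i in(-1,1) for j in(-1,1) for l in(-1,1)]
  if k==1: pts+=[G-.051*Z+.048*(X*np.cos(w)+Y*np.sin(w)) for w in np.linspace(0,6.28,30)]
  for n,im,x,y,sc in(("top",t4,220,175,10),("scene",s4,215,200,8)):
   for P in pts:
    r=proj(n,P); cv2.circle(im,(int((r[0]-x+.5)*sc),int((r[1]-y+.5)*sc)),2,col,-1)
cv2.imwrite("pics/m3.png",np.hstack([t4,s4]))
```

```text
[238.26 195.7 ] [242.6746988  225.42168675] (array([0.50797228, 0.36560762, 0.10470196]), np.float64(0.0012324825174857906))
[0.5251732  0.38610688 0.05437395] [0.52788913 0.3893436  0.04642742]
```

View pics/m3.png

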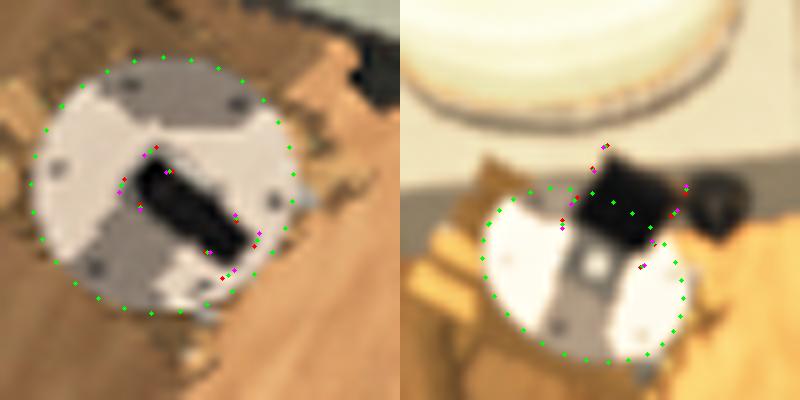

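```bash
cat > p.py <<'E'
from h import *
import sys
def Rz(a): return R.from_euler('z',a,degrees=True)
def down(yaw): return Rz(yaw)*R.from_euler('x',180,degrees=True)
def tilt(yaw,th=28): # tool x along slope heading yaw, leaning
    return Rz(yaw)*R.from_euler('y',-th,degrees=True)*R.from_euler('x',180,degrees=True)
def cur():
    s=bot.read_state(); return np.array(s['eef_pos']),R.from_euler('xyz',s['eef_rot']),s
def plan(p0,r0,p1,r1,N):
    rel=r0.inv()*r1; w=rel.as_rotvec()/N; q=r0.inv().apply(p1-p0)
    M=sum((R.from_rotvec(w*k).as_matrix() for k in range(N)))
    s=np.linalg.solve(M,q); s=np.round(s*1000,1); wd=np.round(np.degrees(w),2)
    p,r=p0.copy(),r0; mid=[]
    for k in range(N):
        p=p+r.apply(s/1000); r=r*R.from_rotvec(np.radians(wd)); mid.append(p)
    print(N,"x",[s.tolist(),wd.tolist()],"end",p.round(4),r.as_euler('xyz',degrees=True).round(1),"mid",mid[N//2].round(3))
    return p,r
E
python3 - <<'E'
from p import *
p,r,s=cur()
A=plan(p,r,np.array([.36,0,.33]),down(49),19)
Z=-tilt(49).as_matrix()[:,2]; print(Z)
G=np.array([.509,.366,.108])
plan(*A,G+.1*Z,tilt(49),12)
E
```

```text
19 x [[24.4, -23.0, -5.5], [-0.01, -0.0, -1.57]] end [ 3.591e-01 -2.000e-04  3.303e-01] [179.9  -0.   49.1] mid [ 0.33  -0.3    0.281]
[-0.30800106 -0.35431469  0.88294759]
12 x [[24.4, -10.6, 17.1], [0.01, 2.33, 0.01]] end [0.4781 0.3306 0.1965] [-179.9  -28.    49. ] mid [0.423 0.187 0.233]
```

```bash
python3 -m pendant '[[[24.4,-23,-7],[0,0,-1.57],45],[[24.4,-23,-7],[0,0,-1.57],45],[[24.4,-23,-7],[0,0,-1.57],45],[[24.4,-23,-7],[0,0,-1.57],45],[[24.4,-23,-7],[0,0,-1.57],45],[[24.4,-23,-7],[0,0,-1.57],45],[[24.4,-23,-7],[0,0,-1.57],45],[[24.4,-23,-7],[0,0,-1.57],45]]' 40
python3 -m pendant '[[[24.4,-23,-7],[0,0,-1.57],45],[[24.4,-23,-7],[0,0,-1.57],45],[[24.4,-23,-7],[0,0,-1.57],45],[[24.4,-23,-7],[0,0,-1.57],45],[[24.4,-23,-7],[0,0,-1.57],45],[[24.4,-23,-7],[0,0,-1.57],45],[[24.4,-23,-7],[0,0,-1.57],45],[[24.4,-23,-7],[0,0,-1.57],45]]'
python3 -m pendant '[[[24.4,-23,-7],[0,0,-1.57],45],[[24.4,-23,-7],[0,0,-1.57],45],[[24.4,-23,-7],[0,0,-1.57],45],[[0,0,0],[0,0,0],45]]'
python3 - <<'E'
from p import *
p,r,s=cur()
G=np.array([.509,.366,.108]);Z=-tilt(49).as_matrix()[:,2]
B=plan(p,r,G+.17*Z,tilt(49),10)
plan(*B,G+.03*Z,tilt(49),6)
E
```

```text
clock: 0.77
eef_pos: [0.3144, -0.3636, 0.2824]
eef_rot: [-3.141, -0.0, 0.556]
ft_force: [0.2, -0.7, 0.7]
gripper_width: 0.0384
grasp_force: 0.0
clock: 1.43
eef_pos: [0.3576, -0.0997, 0.3386]
eef_rot: [-3.141, -0.0, 0.775]
ft_force: [0.9, -0.3, 0.1]
gripper_width: 0.0383
grasp_force: 0.0
clock: 1.77
eef_pos: [0.3592, 0.0038, 0.3613]
eef_rot: [3.141, -0.003, 0.866]
ft_force: [0.1, -0.9, 0.5]
gripper_width: 0.0386
grasp_force: 0.0
10 x [[26.5, -12.3, 16.6], [-0.01, 2.78, 0.06]] end [0.4564 0.3054 0.2584] [180. -28.  49.] mid [0.413 0.181 0.282]
6 x [[0.0, -0.0, 23.4], [0.0, 0.0, 0.0]] end [0.4996 0.3552 0.1344] [180. -28.  49.] mid [0.485 0.339 0.176]
```

```bash
python3 -m pendant '[[[26.5,-12.3,16.6],[0,2.78,0],45],[[26.5,-12.3,16.6],[0,2.78,0],45],[[26.5,-12.3,16.6],[0,2.78,0],45],[[26.5,-12.3,16.6],[0,2.78,0],45],[[26.5,-12.3,16.6],[0,2.78,0],45],[[26.5,-12.3,16.6],[0,2.78,0],45],[[26.5,-12.3,16.6],[0,2.78,0],45],[[26.5,-12.3,16.6],[0,2.78,0],45]]'
python3 -m pendant '[[[26.5,-12.3,16.6],[0,2.78,0],45],[[26.5,-12.3,16.6],[0,2.78,0],45],[[0,0,25],[0,0,0],45],[[0,0,25],[0,0,0],45],[[0,0,25],[0,0,0],45],[[0,0,25],[0,0,0],45],[[0,0,0],[0,0,0],45]]'
python3 - <<'E'
from p import *
p,r,s=cur(); print(r.as_euler('xyz',degrees=True), s['joint_pos'].round(2))
G=np.array([.509,.366,.108]);print("G in tool mm",r.inv().apply(G-p)*1000)
t=shot("top","t1");s=shot("scene","s1")
cv2.imwrite("pics/m4.png",np.hstack([crop(t,215,170,50,50,400,400),crop(s,210,190,50,50,400,400)]))
E
```

```text
clock: 2.43
eef_pos: [0.4357, 0.2383, 0.2638]
eef_rot: [-3.141, -0.389, 0.855]
ft_force: [0.7, 0.2, -0.8]
gripper_width: 0.0385
grasp_force: 0.0
clock: 3.02
eef_pos: [0.4858, 0.3344, 0.1606]
eef_rot: [-3.137, -0.475, 0.855]
ft_force: [-1.9, -0.2, -0.9]
gripper_width: 0.0383
grasp_force: 0.0
[-179.73816496  -27.22566325   48.97004842] [ 0.42 -0.21  2.14  0.28  0.8   0.98]
G in tool mm [10.66487275 -2.96417259 64.6637528 ]
```

View pics/m4.png

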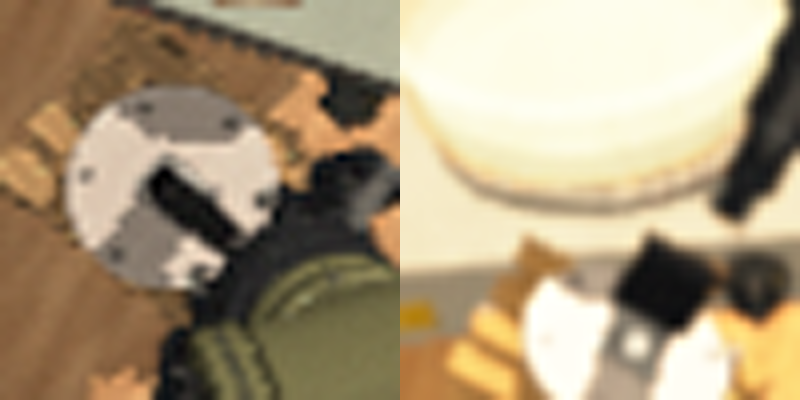

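```bash
python3 -m pendant '[[[5.3,-1.5,0],[0,0.4,0],45],[[5.3,-1.5,0],[0,0.4,0],45],[[0,0,20],[0,0,0],45],[[0,0,20],[0,0,0],45],[[0,0,15],[0,0,0],45],[[0,0,9],[0,0,0],45],[[0,0,0],[0,0,0],45],[[0,0,0],[0,0,0],45]]' 40
python3 - <<'E'
from p import *
p,r,s=cur(); print(r.as_euler('xyz',degrees=True))
G=np.array([.509,.366,.108]);print("G in tool mm",r.inv().apply(G-p)*1000)
E
```

```text
clock: 3.78
eef_pos: [0.5125, 0.368, 0.1175]
eef_rot: [3.141, -0.5, 0.857]
ft_force: [-0.0, 0.4, 0.6]
gripper_width: 0.0382
grasp_force: 0.0
[179.97078347 -28.66712564  49.08975391]
G in tool mm [-7.86176816 -1.3094128   6.50932105]
```

```bash
python3 -m pendant '[[[-7.5,-1.3,0],[0,-0.6,0],45],[[0,0,6.5],[0,0,0],45],[[0,0,0],[0,0,0],45],[[0,0,0],[0,0,0],0],[[0,0,0],[0,0,0],0],[[0,0,0],[0,0,0],0],[[0,0,0],[0,0,0],0],[[0,0,0],[0,0,0],0]]' 60
python3 - <<'E'
from p import *
p,r,s=cur(); print(r.as_euler('xyz',degrees=True),s['ft_force'])
G=np.array([.509,.366,.108]);print("G in tool mm",r.inv().apply(G-p)*1000)
E
```

```text
clock: 4.45
eef_pos: [0.5086, 0.3662, 0.1074]
eef_rot: [-3.141, -0.489, 0.856]
ft_force: [-3.3, -1.0, 2.5]
gripper_width: 0.0149
grasp_force: 60.7
[-179.9699033   -28.00130724   49.06997631] [-3.26487689 -1.01044368  2.52311885]
G in tool mm [ 0.43380658  0.41952796 -0.47862827]
```

```bash
python3 -m pendant '[[[0,0,-8],[0,0,0],0],[[0,0,-20],[0,0,0],0],[[0,0,-30],[0,0,0],0],[[0,0,-30],[0,0,0],0],[[0,0,-30],[0,0,0],0],[[0,0,0],[0,0,0],0],[[0,0,0],[0,0,0],0],[[0,0,0],[0,0,0],0]]' 60
python3 - <<'E'
from p import *
p,r,s=cur(); print(r.as_euler('xyz',degrees=True),s['ft_force'])
plan(p,r,np.array([.479,.148,.285]),down(7),12)
E
```

```text
clock: 5.12
eef_pos: [0.4717, 0.3235, 0.2096]
eef_rot: [-3.141, -0.486, 0.856]
ft_force: [0.4, 0.1, -4.2]
gripper_width: 0.0147
grasp_force: 60.0
[-179.96321607  -27.85790518   49.0494892 ] [ 0.42181311  0.08094063 -4.23617945]
12 x [[-5.0, 12.9, -8.3], [-0.85, -2.21, 3.43]] end [0.4788 0.1476 0.2845] [-179.9   -0.     7.1] mid [0.487 0.219 0.248]
```

Run:
```python
from p import *
p,r,s=cur(); print(r.inv().apply([0,0,80])/3)
plan(p+[0,0,.08],r,np.array([.479,.148,.30]),down(7),12)
```

```text
[ 1.24608104e+01 -1.51359661e-02 -2.35762398e+01]
12 x [[-6.4, 13.2, -3.0], [-0.85, -2.21, 3.43]] end [0.4789 0.1482 0.2993] [-179.9   -0.     7.1] mid [0.491 0.221 0.29 ]
```

```bash
python3 -m pendant '[[[12.5,0,-23.6],[0,0,0],0],[[12.5,0,-23.6],[0,0,0],0],[[12.5,0,-23.6],[0,0,0],0],[[-6.4,13.2,-3],[-0.85,-2.21,3.43],0],[[-6.4,13.2,-3],[-0.85,-2.21,3.43],0],[[-6.4,13.2,-3],[-0.85,-2.21,3.43],0],[[-6.4,13.2,-3],[-0.85,-2.21,3.43],0],[[-6.4,13.2,-3],[-0.85,-2.21,3.43],0]]'
python3 -m pendant '[[[-6.4,13.2,-3],[-0.85,-2.21,3.43],0],[[-6.4,13.2,-3],[-0.85,-2.21,3.43],0],[[-6.4,13.2,-3],[-0.85,-2.21,3.43],0],[[-6.4,13.2,-3],[-0.85,-2.21,3.43],0],[[-6.4,13.2,-3],[-0.85,-2.21,3.43],0],[[-6.4,13.2,-3],[-0.85,-2.21,3.43],0],[[-6.4,13.2,-3],[-0.85,-2.21,3.43],0],[[0,0,0],[0,0,0],0]]'
python3 -m pendant '[[[0,0,0],[0,0,0],0],[[0,0,0],[0,0,0],0],[[0,0,0],[0,0,0],0]]'
python3 - <<'E'
from p import *
p,r,s=cur(); print(p,r.as_euler('xyz',degrees=True),s['ft_force'],s['ft_torque'])
plan(p,r,np.array([.479,.148,.25]),down(7),3)
t=shot("top","t2");s=shot("scene","s2")
cv2.imwrite("pics/m5.png",np.hstack([crop(t,270,165,60,60,360,360),crop(s,260,140,70,70,420,360)]))
E
```

```text
clock: 5.78
eef_pos: [0.4899, 0.2509, 0.2874]
eef_rot: [-3.094, -0.28, 0.536]
ft_force: [-0.2, -0.8, -2.7]
gripper_width: 0.0145
grasp_force: 59.9
clock: 6.45
eef_pos: [0.4798, 0.1475, 0.2983]
eef_rot: [-3.141, 0.002, 0.121]
ft_force: [1.4, 0.6, -3.7]
gripper_width: 0.0146
grasp_force: 59.9
clock: 6.7
eef_pos: [0.4793, 0.1492, 0.2997]
eef_rot: [-3.139, -0.002, 0.125]
ft_force: [-0.8, 0.5, -1.7]
gripper_width: 0.0148
grasp_force: 59.9
[0.47930548 0.14919337 0.29967138] [-1.79851668e+02 -9.51454675e-02  7.14277830e+00] [-0.79413402  0.54491972 -1.74206145] [ 0.02286216 -0.09205412 -0.00106576]
3 x [[-0.2, 0.4, 16.6], [-0.05, -0.03, 0.05]] end [0.4789 0.148  0.2499] [180.  -0.   7.] mid [0.479 0.148 0.266]
```

View pics/m5.png

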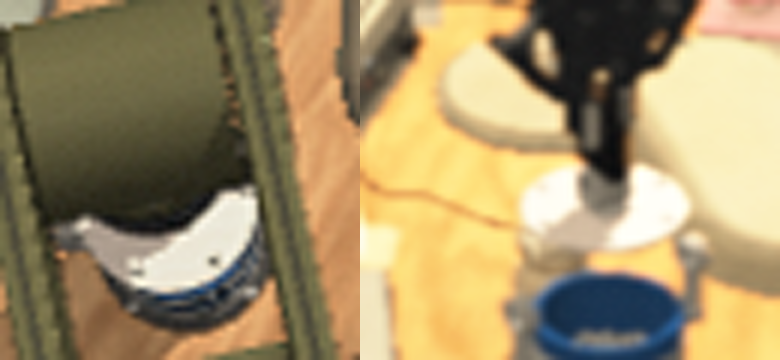

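Run:
```python
from m import *
from p import cur
p,r,_=cur(); im=cv2.imread("pics/s2.png")
h=cv2.cvtColor(im,cv2.COLOR_BGR2HSV)
m=((h[...,1]<45)&(h[...,2]>130)).astype(np.uint8)*255
for y in range(168,192,2): 
    q=np.where(m[y,275:330]>0)[0]; print(y,"".join(".#"[int(v>0)] for v in m[y,275:330]))
w=np.array([0,0,1.]); c,f,T=cal("scene")
for nm,C,rad in(("lid",p-[0,0,.051],.048),("rim",np.array([.479,.148,.16]),.046)):
    q=np.array([proj("scene",C+[rad*np.cos(a),rad*np.sin(a),0]) for a in np.linspace(0,6.28,90)]); print(nm,"pred u",q[:,0].min(),q[:,0].max(),"v",q[:,1].min(),q[:,1].max())
for im in(s,cv2.imread("pics/s2.png")):
    mb,cc=comps(im,(100,90,20),(125,255,255),(275,180,50,65)); 
    for y in range(192,206,2): q=np.where(mb[y]>0)[0]; print(y,q.min(),q.max(),(q.min()+q.max())/2)
    q=np.argwhere(mb); print("vmin",q[:,0].min())
```

```text
168 .......................................................
170 .......................................................
172 .......................................................
174 ................#####..........####....................
176 ..............#######..........#######.................
178 ............#########.........#########................
180 ............#########.........##########...............
182 ............#######..........##########................
184 ..............##...........##########..................
186 ...........................#######.....................
188 .......................................................
190 .......................................................
lid pred u 286.02861741643545 313.8076866373591 v 171.25791401039123 187.7537623376065
rim pred u 287.981778317184 313.7314134363427 v 191.50764782870294 207.6456301638784Traceback (most recent call last):
  File "<stdin>", line 13, in <module>
    return umr_minimum(a, axis, None, out, keepdims, initial, where)
ValueError: zero-size array to reduction operation minimum which has no identity
```

Run:
```python
from m import *
im=cv2.imread("pics/s2.png")
h=cv2.cvtColor(im,cv2.COLOR_BGR2HSV)
m=cv2.inRange(h,(98,70,15),(130,255,255))
for y in range(188,230): print(y,"".join(".#"[int(v>0)] for v in m[y,280:325]))
for d in((.002,0),(0,.002)): print(d,proj("scene",[.479+d[0],.148+d[1],.16])-proj("scene",[.479,.148,.16]))
```

```text
188 .............................................
189 .............................................
190 .............................................
191 .............................................
192 .............................................
193 .................#...........................
194 ..............############...................
195 ............#################................
196 ...........####################..............
197 ..........######################.............
198 .........#######################.............
199 .........#########################...........
200 ..........########################...........
201 ..........########################...........
202 ..........########################...........
203 ..........#######################............
204 .........########.....###..######............
205 .........#######............#####............
206 ..........######...........######............
207 ..........##########...#.#######.............
208 ...........#####################.............
209 ............##################...............

[... 373 characters left out ...]
##############............
218 ..........#######################............
219 ..........#######################............
220 ...........######################............
221 ...........######################............
222 ...........######################............
223 ...........######################............
224 ...........######################............
225 ...........######################............
226 ...........######################............
227 ...........######################............
228 ...........######################............
229 ...........######################............
(0.002, 0) [-0.25064158 -0.30863555]
(0, 0.002) [-0.50055983  0.16632858]
```

```bash
python3 -m pendant '[[[0,0,20],[0,0,0],0],[[0,0,20],[0,0,0],0],[[0,0,18],[0,0,0],0],[[0,0,8],[0,0,0],0],[[0,0,4],[0,0,0],0],[[0,0,4],[0,0,0],0],[[0,0,0],[0,0,0],0]]'
python3 -m pendant '[[[0,0,2],[0,0,0],0],[[0,0,0],[0,0,0],0]]'
```

```text
clock: 7.38
eef_pos: [0.4799, 0.149, 0.227]
eef_rot: [-3.139, -0.003, 0.124]
ft_force: [0.3, -0.4, -2.1]
gripper_width: 0.0145
grasp_force: 59.8
clock: 7.55
eef_pos: [0.4802, 0.149, 0.2258]
eef_rot: [-3.139, -0.004, 0.123]
ft_force: [0.7, -1.2, -3.1]
gripper_width: 0.0146
grasp_force: 59.8
```

```bash
python3 -m pendant '[[[0,0,2],[0,0,0],0],[[0,0,2],[0,0,0],0],[[0,0,0],[0,0,0],0]]'
python3 -m pendant '[[[0,0,1.5],[0,0,0],0],[[0,0,0],[0,0,0],0]]'
python3 -m pendant '[[[0,0,1.5],[0,0,0],0],[[0,0,0],[0,0,0],0]]'
```

```text
clock: 7.8
eef_pos: [0.4797, 0.1488, 0.2207]
eef_rot: [-3.139, -0.003, 0.123]
ft_force: [-0.6, -0.4, -2.6]
gripper_width: 0.0146
grasp_force: 59.8
clock: 7.97
eef_pos: [0.4797, 0.1488, 0.2191]
eef_rot: [-3.139, -0.003, 0.123]
ft_force: [0.1, -0.5, -3.3]
gripper_width: 0.0145
grasp_force: 59.8
clock: 8.13
eef_pos: [0.4797, 0.1488, 0.2176]
eef_rot: [-3.139, -0.002, 0.123]
ft_force: [-0.1, -0.2, -2.9]
gripper_width: 0.0144
grasp_force: 59.8
```

No contact yet; plug is clearly inside the mouth. Continue in 1 mm steps.

```bash
python3 -m pendant '[[[0,0,1],[0,0,0],0],[[0,0,0],[0,0,0],0]]'|grep -E "pos|ft"
python3 -m pendant '[[[0,0,1],[0,0,0],0],[[0,0,0],[0,0,0],0]]'|grep -E "pos|ft"
python3 -m pendant '[[[0,0,0.7],[0,0,0],0],[[0,0,0],[0,0,0],0]]'|grep -E "pos|ft"
```

```text
eef_pos: [0.4797, 0.1488, 0.2167]
ft_force: [-0.3, 0.3, -2.5]
eef_pos: [0.4797, 0.1488, 0.2157]
ft_force: [0.2, 0.1, -3.6]
eef_pos: [0.4798, 0.1489, 0.2152]
ft_force: [0.1, -0.6, -2.2]
```

```bash
for i in 1; do python3 -m pendant '[[[0,0,0.8],[0,0,0],0],[[0,0,0],[0,0,0],0]]'|grep -E "pos|ft"; done
python3 -m pendant '[[[0,0,0.8],[0,0,0],0],[[0,0,0],[0,0,0],0]]'|grep -E "pos|ft"
python3 -m pendant '[[[0,0,0.8],[0,0,0],0],[[0,0,0],[0,0,0],0]]'|grep -E "pos|ft"
```

```text
eef_pos: [0.48, 0.149, 0.215]
ft_force: [-0.7, 0.6, -0.1]
eef_pos: [0.4801, 0.1491, 0.2149]
ft_force: [-2.7, 1.9, 4.3]
eef_pos: [0.4802, 0.1493, 0.2148]
ft_force: [-3.4, 0.8, 7.9]
```

```bash
python3 -m pendant '[[[0,0,-1],[0,0,0],0],[[0,0,0],[0,0,0],0],[[0,0,0],[0,0,0],40],[[0,0,0],[0,0,0],40],[[0,0,0],[0,0,0],40],[[0,0,0],[0,0,0],40]]'
python3 -m pendant '[[[0,0,-20],[0,0,0],40],[[0,0,-40],[0,0,0],40],[[0,0,-40],[0,0,0],40],[[-41,0,-10],[0,0,0],40],[[-41,0,0],[0,0,0],40],[[-41,0,0],[0,0,0],40],[[0,0,0],[0,0,0],40]]'
python3 - <<'E'
from p import *
p,r,s=cur(); print(p,r.as_euler('xyz',degrees=True),s['joint_pos'].round(2))
t=shot("top","t3");s=shot("scene","s3")
cv2.imwrite("pics/m6.png",np.hstack([crop(t,270,170,60,60,400,400),crop(s,275,165,50,50,400,400)]))
E
```

```text
clock: 9.63
eef_pos: [0.4797, 0.1487, 0.2132]
eef_rot: [-3.14, -0.002, 0.123]
ft_force: [1.0, 0.1, 0.4]
gripper_width: 0.0339
grasp_force: 0.0
clock: 10.22
eef_pos: [0.3535, 0.1331, 0.3241]
eef_rot: [-3.139, -0.006, 0.124]
ft_force: [1.9, -0.1, -0.1]
gripper_width: 0.0342
grasp_force: 0.0
[0.35348613 0.1330604  0.32409628] [-179.84741937   -0.32239757    7.11791026] [ 0.22 -0.57  2.07  0.    1.63  1.66]
```

View pics/m6.png

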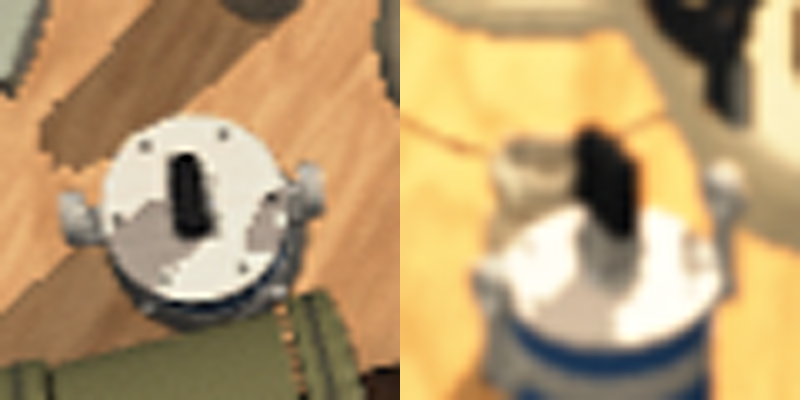

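Run:
```python
from m import *
h=hsv[196:240,405:440]; m=((h[...,1]<60)&(h[...,2]>110)).astype(np.uint8)
pts=np.argwhere(m[4:40])[:,::-1]+[405,200]; pts=pts[(pts[:,0]>413)&(pts[:,0]<424)]
for v in (202,206,212,218,224,230,233): print(v,pts[pts[:,1]==v][:,0])
rows=[(pts[pts[:,1]==v][:,0].mean(),v) for v in range(201,235) if (pts[:,1]==v).any()]
W=np.array([onz("top",*q,.012)[:2] for q in rows]); k=np.polyfit(W[:,0],W[:,1],1); print("yaw",np.degrees(np.arctan(k[0])),"y at x=.52",np.polyval(k,.52),"range x",W[:,0].min(),W[:,0].max())
# red extents along v in handle columns
rm=((hsv[...,0]>168)|(hsv[...,0]<9))&(hsv[...,1]>110)&(hsv[...,2]>60)
q=np.argwhere(rm[170:210,410:432]);print("red v",q[:,0].min()+170,q[:,0].max()+170,"u",q[:,1].min()+410,q[:,1].max()+410)
a=onz("top",420.5,q[:,0].min()+169.5,.02);b=onz("top",420.5,q[:,0].max()+170.5,.02);print(a,b)
```

```text
202 [419 420]
206 [419 420]
212 [418 419]
218 [418 419]
224 [417 418]
230 [416 417 418]
233 [416 417]
yaw -8.034782660323753 y at x=.52 -0.3110876478951735 range x 0.3584485927803817 0.48338103937825466
red v 184 198 u 417 424
[ 0.54950078 -0.31057754  0.02      ] [ 0.49206657 -0.30759197  0.02      ]
```

```bash
R8='see rows'; python3 -m pendant '[[[0,0,0],[0,0,-6.9],50],[[0,0,0],[0,0,-6.9],50],[[0,0,0],[0,0,-6.9],50],[[0,0,0],[0,0,-6.9],50],[[0,0,0],[0,0,-6.9],50],[[0,0,0],[0,0,-6.9],50],[[0,0,0],[0,0,-6.9],50],[[0,0,0],[0,0,-6.9],50]]' 40 | grep rot
python3 -m pendant '[[[0,0,0],[0,0,-6.9],50],[[0,0,0],[0,0,-6.9],50],[[0,0,0],[0,0,-6.9],50],[[0,0,0],[0,0,-6.9],50],[[0,0,0],[0,0,-6.9],50],[[0,0,0],[0,0,-6.9],50],[[0,0,0],[0,0,-6.9],50],[[0,0,0],[0,0,-6.9],50]]' | grep rot
python3 -m pendant '[[[0,0,0],[0,0,-6.9],50],[[0,0,0],[0,0,-6.9],50],[[0,0,0],[0,0,-6.9],50],[[0,0,0],[0,0,-6.9],50],[[0,0,0],[0,0,-6.9],50],[[0,0,0],[0,0,-6.9],50],[[0,0,0],[0,0,-6.9],50],[[0,0,0],[0,0,-6],50]]' | grep rot
python3 -m pendant '[[[0,0,0],[0,0,0],50],[[0,0,0],[0,0,0],50]]'
python3 - <<'E'
from p import *
p,r,s=cur(); print(s['joint_pos'].round(2))
A=plan(p,r,np.array([.45,-.20,.29]),down(172),11)
plan(*A,np.array([.522,-.3115,.10]),down(172),7)
E
```

```text
eef_rot: [-3.141, -0.002, 1.092]
eef_rot: [3.14, -0.001, 2.056]
eef_rot: [3.139, 0.001, 3.003]
clock: 12.48
eef_pos: [0.3587, 0.1335, 0.3228]
eef_rot: [3.139, 0.001, 2.995]
ft_force: [-0.2, -0.6, 0.4]
gripper_width: 0.043
grasp_force: 0.0
[ 0.21 -0.55  2.06  0.    1.63 -1.21]
11 x [[-12.5, -28.8, 2.9], [0.01, 0.0, -0.04]] end [ 0.4496 -0.1996  0.2905] [180.   0. 172.] mid [ 0.408 -0.048  0.305]
7 x [[-12.4, -14.4, 27.2], [0.0, 0.01, 0.0]] end [ 0.5217 -0.3114  0.1001] [180.  -0. 172.] mid [ 0.491 -0.263  0.182]
```

```bash
python3 -m pendant '[[[-12.5,-28.8,2.9],[0,0,-0.04],50],[[-12.5,-28.8,2.9],[0,0,-0.04],50],[[-12.5,-28.8,2.9],[0,0,-0.04],50],[[-12.5,-28.8,2.9],[0,0,-0.04],50],[[-12.5,-28.8,2.9],[0,0,-0.04],50],[[-12.5,-28.8,2.9],[0,0,-0.04],50],[[-12.5,-28.8,2.9],[0,0,-0.04],50],[[-12.5,-28.8,2.9],[0,0,-0.04],50]]' |grep pos
python3 -m pendant '[[[-12.5,-28.8,2.9],[0,0,-0.04],50],[[-12.5,-28.8,2.9],[0,0,-0.04],50],[[-12.5,-28.8,2.9],[0,0,-0.04],50],[[-12.4,-14.4,27.2],[0,0,0],50],[[-12.4,-14.4,27.2],[0,0,0],50],[[-12.4,-14.4,27.2],[0,0,0],50],[[-12.4,-14.4,27.2],[0,0,0],50],[[-12.4,-14.4,27.2],[0,0,0],50]]'|grep pos
python3 -m pendant '[[[-12.4,-14.4,27.2],[0,0,0],50],[[-12.4,-14.4,27.2],[0,0,0],50],[[0,0,0],[0,0,0],50],[[0,0,0],[0,0,0],50],[[0,0,0],[0,0,0],50]]'
python3 - <<'E'
from p import *
p,r,s=cur(); print(s['joint_pos'].round(2),r.as_euler('xyz',degrees=True))
plan(p,r,np.array([.522,-.3115,.022]),down(172),4)
t=shot("top","t4");s=shot("scene","s4")
cv2.imwrite("pics/m7.png",np.hstack([crop(t,395,165,50,75,400,600),crop(s,380,160,60,90,400,600)]))
E
```

```text
eef_pos: [0.4251, -0.1105, 0.2993]
eef_pos: [0.5025, -0.2799, 0.1527]
clock: 14.23
eef_pos: [0.5231, -0.3105, 0.1007]
eef_rot: [3.139, 0.002, 3.004]
ft_force: [0.9, -0.5, 0.2]
gripper_width: 0.0429
grasp_force: 0.0
[-0.63  0.14  1.85  0.    1.15 -2.06] [1.79831259e+02 1.37126155e-01 1.72135376e+02]
4 x [[0.3, -0.3, 19.7], [0.04, 0.03, 0.03]] end [ 0.5219 -0.3114  0.0219] [180.   0. 172.] mid [ 0.522 -0.311  0.042]
```

View pics/m7.png

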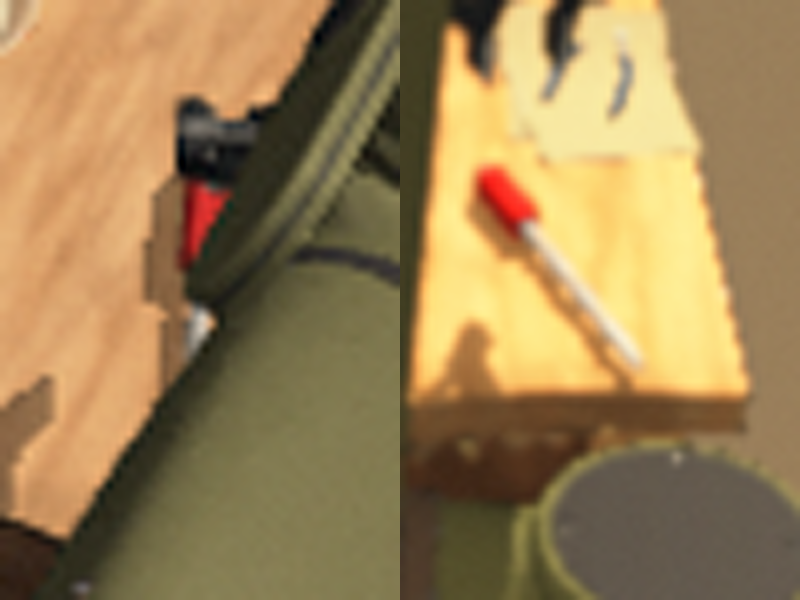

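Run:
```python
from m import *
im=cv2.imread("pics/s4.png");h=cv2.cvtColor(im,cv2.COLOR_BGR2HSV).astype(int)
rm=((h[...,0]>168)|(h[...,0]<9))&(h[...,1]>110)&(h[...,2]>60); rm[:180]=0;rm[202:]=0;rm[:,:385]=0;rm[:,410:]=0
q=np.argwhere(rm)[:,::-1]; c=q.mean(0); print(len(q),c,onz("scene",*c,.013),proj("scene",[.522,-.3115,.013]))
n=(380+(638-400)*.15,160+368*.15); print("nose",n,onz("scene",*n,.01), "pred",proj("scene",[.522-.173*np.cos(.14),-.3115+.173*np.sin(.14),.01]))
```

```text
52 [395.26923077 189.59615385] [ 0.51560817 -0.30785442  0.013     ] [395.09373959 188.52520423]
nose (415.7, 215.2) [ 0.34497204 -0.28551904  0.01      ] pred [415.19268798 214.22290667]
```

```bash
python3 -m pendant '[[[1,0,20],[0,0,0],50],[[1,0,20],[0,0,0],50],[[0,0,20],[0,0,0],50],[[0,0,12],[0,0,0],50],[[0,0,6],[0,0,0],50],[[0,0,0],[0,0,0],50],[[0,0,0],[0,0,0],50]]'
python3 -m pendant '[[[0,0,0],[0,0,0],0],[[0,0,0],[0,0,0],0],[[0,0,0],[0,0,0],0],[[0,0,0],[0,0,0],0],[[0,0,0],[0,0,0],0]]' 90
python3 -c "
from p import *
p,r,s=cur();print(p,r.as_euler('xyz',degrees=True),s['ft_force'])"
```

```text
clock: 14.92
eef_pos: [0.5216, -0.3103, 0.0235]
eef_rot: [3.139, 0.004, 3.006]
ft_force: [-1.1, -0.6, -0.6]
gripper_width: 0.0426
grasp_force: 0.0
clock: 15.33
eef_pos: [0.5211, -0.3102, 0.0227]
eef_rot: [3.139, 0.003, 3.005]
ft_force: [0.1, -0.0, -0.4]
gripper_width: 0.0
grasp_force: 0.0
[ 0.52113751 -0.31015816  0.02267437] [1.79852459e+02 1.59007859e-01 1.72201183e+02] [ 0.06128743 -0.01238594 -0.39221154]
```

Run:
```python
from p import *
t=shot("top","t5");s=shot("scene","s5")
cv2.imwrite("pics/m8.png",np.hstack([crop(t,395,165,50,75,400,600),crop(s,370,155,60,90,400,600)]))
```

```text
(no output)
```

View pics/m8.png

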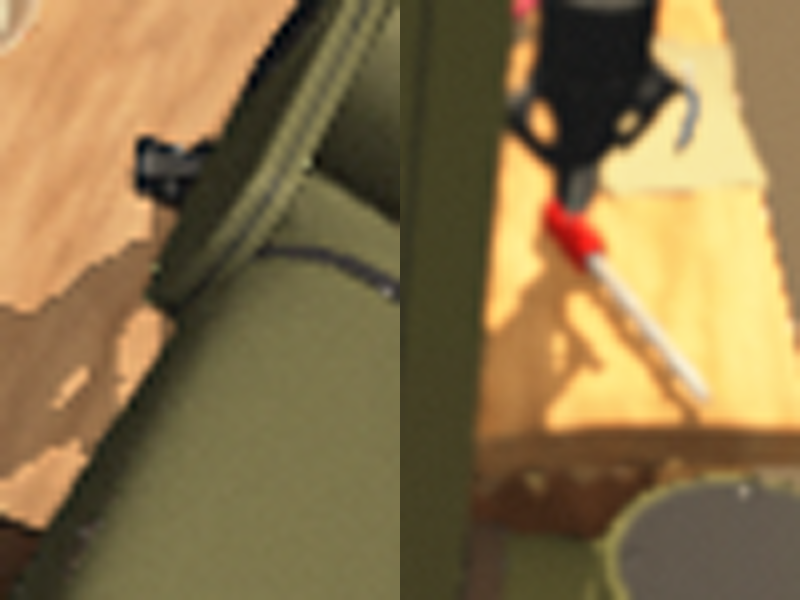

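```bash
python3 -m pendant '[[[0,0,0],[0,0,0],50],[[0,0,0],[0,0,0],50],[[0,0,0],[0,0,0],50],[[0,0,3],[0,0,0],50],[[0,0,3],[0,0,0],50],[[0,0,0],[0,0,0],50]]'
python3 -m pendant '[[[0,0,0],[0,0,0],0],[[0,0,0],[0,0,0],0],[[0,0,0],[0,0,0],0],[[0,0,0],[0,0,0],0],[[0,0,0],[0,0,0],0]]' 60
```

```text
clock: 15.93
eef_pos: [0.5204, -0.3096, 0.0153]
eef_rot: [3.138, 0.001, 3.005]
ft_force: [-0.0, 0.3, -1.4]
gripper_width: 0.0428
grasp_force: 0.0
clock: 16.35
eef_pos: [0.521, -0.31, 0.0164]
eef_rot: [3.139, 0.002, 3.006]
ft_force: [0.2, 0.1, 0.8]
gripper_width: 0.0
grasp_force: 0.0
```

```bash
cat > asc.py <<'E'
from h import *
def asc(im,x,y,w,h):
    g=cv2.cvtColor(im,cv2.COLOR_BGR2HSV).astype(int)[y:y+h,x:x+w]
    H,S,V=g[...,0],g[...,1],g[...,2]
    c=np.full(H.shape,'.'); c[(S<60)&(V>110)]='w'; c[(V<70)]='o'; c[((H>168)|(H<9))&(S>110)&(V>60)]='#'; c[(H>30)&(H<60)&(V<140)&(S>60)]='g'
    for i,r in enumerate(c): print(y+i,"".join(r))
E
python3 - <<'E'
from asc import *
a=cv2.imread("pics/s4.png");b=shot("scene","s6")
asc(a,385,178,36,40);print();asc(b,385,170,36,48)
for z in(.0,.01,.02,.03): print(z,proj("scene",[.521,-.310,z]))
E
```

```text
178 ....................................
179 ....................................
180 ....................................
181 ....................................
182 ....................................
183 ....................................
184 ....................................
185 .......###..........................
186 .......####.........................
187 .......#####........................
188 .......######.......................
189 .......#######......................
190 ........#######.....................
191 ........#######.....................
192 .........######.....................
193 ..........####......................
194 ...........##.w.....................
195 ............#.......................
196 ....................................
197 ....................................
198 ..................w.................
199 ..................ww................
200 ...................w................
201 ....................................
202 ....................................
203 ......................w.............
204 ......................ww......
[... 1939 characters left out ...]
......................ww............
205 .......................w............
206 ....................................
207 ....................................
208 ..........................w.........
209 ..........................ww........
210 ...........................ww.......
211 ............................ww......
212 .............................w......
213 .............................w......
214 ....................................
215 ....................................
216 ....................................
217 ....................................
0.0 [394.63393599 191.20515125]
0.01 [394.86934686 189.32307344]
0.02 [395.10592363 187.42933972]
0.03 [395.34367146 185.52386413]
```

Run:
```python
from asc import *
a=cv2.imread("pics/s4.png").astype(int)
for n in("s5","s6"):
    b=cv2.imread(f"pics/{n}.png").astype(int)
    d=np.abs(a-b).max(2)[172:196,380:412]
    print(n)
    for i,r in enumerate(d): print(172+i,"".join("#" if v>40 else "+" if v>15 else "." for v in r))
s=bot.read_state();print(s['joint_pos'],s['gripper_width'],s['grasp_force'],s['eef_rot'])
```

```text
s5
172 .....######+#################+..
173 .....######+#################...
174 .....######+################....
175 .....+#####################.....
176 ....+++###################+.....
177 ....+#.+#################+......
178 ....+#+.+#############++........
179 ....+++..+###########+..........
180 ....+++...+#########+...........
181 ....+++.....########+...........
182 ....+++.....#########...........
183 ....++......#########...........
184 ....+.......########+...........
185 ....+.......+######+............
186 ...++........+#####+............
187 ...+#+.......++###+.............
188 ...+#+.......+++................
189 ...+++........##+...............
190 ...+++........+##+..............
191 ...++..........+#+..............
192 ...+............++..............
193 ...+............................
194 ...+............................
195 ...+......+##+..................
s6
172 .....#########################..
173 .....########################+..
174 .....#####++#################...
175 .....#####++################....
176 ....+.#####################.....
177 ....+#.###################+.....
178 ....+#.+#################+......
179 ....+#+.+##############+........
180 ....+#+..+###########...........
181 ....+++...+#########+...........
182 ....+++....+#########...........
183 ....++......#########...........
184 ....+.......########+...........
185 ....+.......########+...........
186 ...++.......#######+............
187 ...+#+......######+.............
188 ...+#+......+#####..............
189 ...+++.......+####..............
190 ...+++........+##+..............
191 ...++..........+#+..............
192 ...++...........++..............
193 ...+............................
194 ...+......+++...................
195 ...+......+##+..................
[-0.62695852  0.24474362  1.89417113  0.00428507  1.00187007 -2.06399034] 6.73972477577296e-05 0.0 [3.13879164e+00 2.41792735e-03 3.00551774e+00]
```

```bash
python3 -m pendant '[[[0,0,0],[0,0,0],50],[[0,0,0],[0,0,0],50],[[0,0,0],[0,0,0],50],[[0,0,2],[0,0,0],50],[[0,0,0],[0,0,0],50]]' | grep -E "pos|ft|wid"
python3 -m pendant '[[[0,0,2],[0,0,0],50],[[0,0,0],[0,0,0],50]]'| grep -E "pos|ft|wid"
python3 -m pendant '[[[0,0,0],[0,0,0],0],[[0,0,0],[0,0,0],0],[[0,0,0],[0,0,0],0],[[0,0,0],[0,0,0],0],[[0,0,0],[0,0,0],0]]' 60
```

```text
eef_pos: [0.5208, -0.3098, 0.0139]
ft_force: [-0.6, -0.3, -0.2]
gripper_width: 0.0421
eef_pos: [0.5207, -0.3098, 0.0118]
ft_force: [0.4, 0.5, 0.4]
gripper_width: 0.0431
clock: 17.4
eef_pos: [0.5211, -0.3101, 0.0126]
eef_rot: [3.139, 0.003, 3.006]
ft_force: [-0.2, -0.1, 1.5]
gripper_width: 0.0171
grasp_force: 58.7
```

```bash
python3 -m pendant '[[[0,0,0],[0,0,0],40],[[0,0,0],[0,0,0],40],[[0,0,0],[0,0,0],40],[[0,0,2],[0,0,0],40],[[0,0,0],[0,0,0],40]]' | grep -E "pos|ft|wid"
python3 -m pendant '[[[0,0,2],[0,0,0],40],[[0,0,0],[0,0,0],40]]'| grep -E "pos|ft|wid"
python3 -m pendant '[[[0,0,1.5],[0,0,0],40],[[0,0,0],[0,0,0],40]]'| grep -E "pos|ft|wid"
python3 - <<'E'
from asc import *
asc(shot("scene","s7"),385,170,36,28)
E
```

```text
eef_pos: [0.5208, -0.3098, 0.0098]
ft_force: [0.3, -0.2, -0.9]
gripper_width: 0.0338
eef_pos: [0.5207, -0.3097, 0.0077]
ft_force: [-0.1, -1.0, -0.5]
gripper_width: 0.0341
eef_pos: [0.5208, -0.3098, 0.0064]
ft_force: [0.7, -0.4, 0.5]
gripper_width: 0.0342
170 .....oooooooooooooooooooooo.ww......
171 ....ooooooooooooooo.oooooo..ww......
172 ......oooooooooooo...ooooo..ww......
173 oo....oooooooooooo...oooo..ww.......
174 oo....ooooooooooooooo.oo...ww.......
175 oo....oooooo..oooooo...o...w........
176 oo....ooooo....ooooo.......w........
177 oo....oooo......ooooooo.............
178 oo....oooo.....ooooooo..............
179 ooo..oooo.......ooo.................
180 oooooooo.......ooo..................
181 ..oooooo.......ooo..................
182 ...ooooo.......oo...................
183 ....ooo........oo...................
184 .....oo........o....................
185 .....oo.##....oo....................
186 .....oo.###...oo....................
187 .....o..#####.oo....................
188 .....o..######......................
189 ........######......................
190 ........######......................
191 ........#######.....................
192 .........######.....................
193 ..........#####.....................
194 ...........##.......................
195 ...........##.......................
196 ....................................
197 ....................................
```

```bash
python3 -m pendant '[[[0,0,2],[0,0,0],40],[[0,0,0],[0,0,0],40]]'| grep -E "pos|ft|wid"
python3 -m pendant '[[[0,0,0],[0,0,0],0],[[0,0,0],[0,0,0],0],[[0,0,0],[0,0,0],0],[[0,0,0],[0,0,0],0],[[0,0,0],[0,0,0],0]]' 80
```

```text
eef_pos: [0.5208, -0.3098, 0.0044]
ft_force: [0.3, -0.2, 0.8]
gripper_width: 0.0344
clock: 18.78
eef_pos: [0.5211, -0.31, 0.005]
eef_rot: [3.139, 0.003, 3.006]
ft_force: [-1.1, 0.4, 1.6]
gripper_width: 0.0173
grasp_force: 80.5
```

```bash
python3 -m pendant '[[[0,0,-10],[0,0,0],0],[[0,0,-25],[0,0,0],0],[[0,0,-40],[0,0,0],0],[[0,0,-40],[0,0,0],0],[[0,0,-40],[0,0,0],0],[[0,0,-40],[0,0,0],0],[[0,0,-40],[0,0,0],0],[[0,0,-20],[0,0,0],0]]' 110
python3 -m pendant '[[[0,0,0],[0,0,0],0],[[0,0,0],[0,0,0],0],[[0,0,0],[0,0,0],0]]'
python3 - <<'E'
from p import *
p,r,s=cur()
print("lamp edge",tri((347,191),(338,195)), onz("top",347,191,.14))
from asc import asc
asc(shot("top","t6"),385,170,60,50)
plan(p,r,np.array([.512,-.114,.26]),down(97),13)
E
```

```text
clock: 19.45
eef_pos: [0.5215, -0.3113, 0.2664]
eef_rot: [-3.141, 0.009, 3.006]
ft_force: [0.6, -0.4, -1.2]
gripper_width: 0.0166
grasp_force: 109.1
clock: 19.7
eef_pos: [0.5193, -0.3098, 0.2573]
eef_rot: [3.137, -0.001, 3.005]
ft_force: [0.7, 1.3, -3.2]
gripper_width: 0.0167
grasp_force: 109.1
lamp edge (array([ 0.51699038, -0.02614484,  0.08859136]), np.float64(0.005659995644433259)) [ 0.5119598  -0.01919439  0.14      ]
170 wwwwwwwwww......................................oo.......ooo
171 wwwwwwwww......................................ooooo.....ooo
172 wwwwwwww.......................................oo.oo....oooo
173 wwwwwww........................................o.w........oo
174 www............................................o.w.......ooo
175 ...............................................o........oooo
176 ...............................................ooooooooooooo
177 ...............................................ooooo.ooooooo
178 ...............................................ooooo.ooooooo
179 ................................................ooooooooggoo
180 ...................
[... 2000 characters left out ...]
........................................gooooo..........
212 ............................................ooooo...........
213 ..........................................ogoooo............
214 ..........................................ooogo.............
215 .........................................goooo..............
216 ........................................gooooo..............
217 .......................................ogoooo...............
218 .......................................oooooo...............
219 ......................................gooooo................
13 x [[11.4, 11.5, -0.2], [0.01, -0.02, 5.78]] end [ 0.5116 -0.1142  0.2605] [179.9  -0.   97.1] mid [ 0.482 -0.205  0.259]
```

```bash
python3 -m pendant '[[[11.4,11.5,-0.2],[0,0,5.78],0],[[11.4,11.5,-0.2],[0,0,5.78],0],[[11.4,11.5,-0.2],[0,0,5.78],0],[[11.4,11.5,-0.2],[0,0,5.78],0],[[11.4,11.5,-0.2],[0,0,5.78],0],[[11.4,11.5,-0.2],[0,0,5.78],0],[[11.4,11.5,-0.2],[0,0,5.78],0],[[11.4,11.5,-0.2],[0,0,5.78],0]]'|grep pos
python3 -m pendant '[[[11.4,11.5,-0.2],[0,0,5.78],0],[[11.4,11.5,-0.2],[0,0,5.78],0],[[11.4,11.5,-0.2],[0,0,5.78],0],[[11.4,11.5,-0.2],[0,0,5.78],0],[[11.4,11.5,-0.2],[0,0,5.78],0],[[0,0,0],[0,0,0],0],[[0,0,0],[0,0,0],0],[[0,0,0],[0,0,0],0]]'
python3 - <<'E'
from p import *
p,r,s=cur();print(s['joint_pos'].round(2))
plan(p,r,np.array([.512,-.114,.177]),down(97),5)
E
```

```text
eef_pos: [0.4825, -0.1885, 0.2583]
clock: 21.08
eef_pos: [0.5117, -0.115, 0.2609]
eef_rot: [-3.141, -0.003, 1.696]
ft_force: [-0.1, -0.4, -1.8]
gripper_width: 0.0166
grasp_force: 109.0
[-0.32 -0.18  1.89  0.    1.43 -0.45]
5 x [[0.2, 0.1, 16.8], [-0.01, -0.04, 0.03]] end [ 0.512  -0.1138  0.1769] [180.   0.  97.] mid [ 0.512 -0.114  0.21 ]
```

```bash
python3 -m pendant '[[[0,0,17],[0,0,0],0],[[0,0,17],[0,0,0],0],[[0,0,17],[0,0,0],0],[[0,0,17],[0,0,0],0],[[0,0,16],[0,0,0],0],[[0,0,0],[0,0,0],0],[[0,0,0],[0,0,0],0]]'
python3 - <<'E'
from p import *
from asc import asc
p,r,s=cur();print(p)
t=shot("top","t7");s=shot("scene","s7b")
asc(t,278,188,75,26);print();asc(s,280,172,75,40)
u=np.array([np.cos(np.radians(97)),np.sin(np.radians(97)),0])
for n in("top","scene"): print(n,"nose pred",proj(n,p+[0,0,.005]+.173*u),"shaft mid",proj(n,p+[0,0,.005]+.1*u),"ears",[proj(n,np.array([.4797,.1488,.182])+k*u).round(1) for k in(-.06,.06)])
E
```

```text
clock: 21.67
eef_pos: [0.5115, -0.1151, 0.1774]
eef_rot: [-3.141, -0.004, 1.694]
ft_force: [0.3, 0.6, -1.3]
gripper_width: 0.0167
grasp_force: 109.0
[ 0.51154134 -0.11505638  0.17739741]
188 ................wwwwwwwwwww................................................
189 ..............wwwwwwwwwwwwwww..............................................
190 ............wwwwwwwwwwwwwwwwww.............................................
191 ...........wwwwwwwwwwwwwwwwwwww...........................................w
192 ..........wwwwwwwwwwwwwwwwwwwwww.............................w.ww..wwwwwwww
193 .........wwwwwwwww.oowwwwwwwwwwww...........................wwwwwwwwwwww...
194 .........wwwwwwww.ooo.wwwwwwwwwww....................wwwwwwwwwwwwwww.......
195 .........wwwwwwww.oooowwwwwwwwwwww...www..........wwwwwwwwwww..............
196 ........wwwwwwwww.oooowwwwwwwwwwwww..www........wwwwww.....................
197 ........wwwwwwwww.oooowwwwwwwwwwwwwwwwww...................................
198 ........wwwwwwwww.oooo.wwwwwwwwwwwwwwwww...................................
199 .www....wwwwwwwww.ooooowwwwww
[... 3933 characters left out ...]
..................................
207 .......ww.....www....wwww.www..............................................
208 .......www.......wwwwwwwww.................................................
209 ......wwwww................................................................
210 ......wwwwww...............................................................
211 ......wwwwwwww................w............................................
top nose pred [325.69378787 196.25450414] shaft mid [347.16628164 193.14157729] ears [array([316. , 197.5]), array([280.6, 202.6])]
scene nose pred [321.79943572 185.38853236] shaft mid [337.84297272 178.51066616] ears [array([314.3, 188.6]), array([286.1, 200.7])]
```

```bash
python3 -m pendant '[[[10,0,0],[0,0,0],0],[[10,0,0],[0,0,0],0],[[6,0,0],[0,0,0],0],[[5,0,0],[0,0,0],0],[[5,0,0],[0,0,0],0],[[0,0,0],[0,0,0],0]]'
python3 -m pendant '[[[5,0,0],[0,0,0],0],[[5,0,0],[0,0,0],0],[[5,0,0],[0,0,0],0],[[0,0,0],[0,0,0],0]]'
python3 - <<'E'
from p import *
p,r,s=cur();print(p,r.as_euler('xyz',degrees=True),s['ft_force'],s['ft_torque'])
from asc import asc
asc(shot("top","t8"),300,186,50,16)
E
```

```text
clock: 22.27
eef_pos: [0.508, -0.0778, 0.1789]
eef_rot: [3.139, -0.003, 1.696]
ft_force: [-0.7, 0.6, -1.9]
gripper_width: 0.0165
grasp_force: 109.0
clock: 22.6
eef_pos: [0.5062, -0.0632, 0.1787]
eef_rot: [3.139, -0.003, 1.695]
ft_force: [-1.1, 1.0, -3.6]
gripper_width: 0.0171
grasp_force: 109.0
[ 0.50618738 -0.06319173  0.1787196 ] [ 1.79866250e+02 -1.74631872e-01  9.71002507e+01] [-1.11471678  0.97506215 -3.62661706] [-0.08310458  0.11054707  0.21353494]
186 ..................................................
187 ..................................................
188 wwwww.............................................
189 wwwwwww...........................................
190 wwwwwwww..........................................
191 wwwwwwwww.........................................
192 wwwwwwwwww.................................wwwwww.
193 wwwwwwwwwww..........................wwwwwwwwwww..
194 wwwwwwwwwww...................wwwwwwwwww.........o
195 wwwwwwwwwwww...www......wwwwwwwwwww..............o
196 wwwwwwwwwwwww..wwwwwwwwwwwwwwww..................g
197 wwwwwwwwwwwwwwwwwwwwwwwww........................o
198 .wwwwwwwwwwww.wwwww..............................g
199 owwwwwwwwwo....www...............................o
200 owwwwwwwwwwwwwwwww..............................oo
201 owwwwwwwwwwwwww.................................oo
```

```bash
python3 -m pendant '[[[6,0,0.5],[0,0,0],0],[[6,0,0.5],[0,0,0],0],[[6,0,0],[0,0,0],0],[[6,0,0],[0,0,0],0],[[0,0,0],[0,0,0],0]]'
python3 -m pendant '[[[6,0,0],[0,0,0],0],[[6,0,0],[0,0,0],0],[[6,0,0],[0,0,0],0],[[6,0,0],[0,0,0],0],[[0,0,0],[0,0,0],0]]'
```

```text
clock: 23.07
eef_pos: [0.5033, -0.0389, 0.1779]
eef_rot: [3.139, -0.003, 1.695]
ft_force: [-1.1, 0.6, -2.6]
gripper_width: 0.0166
grasp_force: 109.0
clock: 23.48
eef_pos: [0.5003, -0.015, 0.1779]
eef_rot: [3.139, -0.004, 1.695]
ft_force: [-2.8, 2.3, -2.3]
gripper_width: 0.0169
grasp_force: 109.0
```

```bash
python3 -m pendant '[[[6,0,0],[0,0,0],0],[[6,0,0],[0,0,0],0],[[6,0,0],[0,0,0],0],[[6,0,0],[0,0,0],0],[[6,0,0],[0,0,0],0],[[6,0,0],[0,0,0],0],[[0,0,0],[0,0,0],0]]'
python3 - <<'E'
from p import *
p,r,s=cur();C=np.array([.4797,.1488,.177]);u=np.array([-.1219,.9925,0]);n=np.array([.9925,.1219,0])
print((C-p)@u,(C-p)@n,p[2],s['ft_force'],s['ft_torque'])
E
```

```text
clock: 24.07
eef_pos: [0.4956, 0.0209, 0.1779]
eef_rot: [3.14, -0.004, 1.695]
ft_force: [-3.3, 1.7, -2.9]
gripper_width: 0.0165
grasp_force: 109.0
0.12890818898928288 -0.000208202648254505 0.17785961018801721 [-3.28746519  1.66923948 -2.9449075 ] [0.18726642 0.7454816  0.25185959]
```

```bash
python3 -m pendant '[[[4,-0.5,0],[0,0,0],0],[[4,-0.3,0],[0,0,0],0],[[4,0,0],[0,0,0],0],[[4,0,0],[0,0,0],0],[[0,0,0],[0,0,0],0]]'
python3 -m pendant '[[[4,0,0],[0,0,0],0],[[4,0,0],[0,0,0],0],[[2,0,0],[0,0,0],0],[[0,0,0],[0,0,0],0]]'
```

```text
clock: 24.48
eef_pos: [0.4934, 0.0359, 0.1782]
eef_rot: [3.138, -0.003, 1.694]
ft_force: [-2.8, 0.1, -3.5]
gripper_width: 0.0164
grasp_force: 108.9
clock: 24.82
eef_pos: [0.4921, 0.0456, 0.1782]
eef_rot: [3.139, -0.003, 1.694]
ft_force: [-1.8, -0.9, -3.4]
gripper_width: 0.0168
grasp_force: 108.9
```

```bash
python3 -m pendant '[[[3,0,0],[0,0,0],0],[[3,0,0],[0,0,0],0],[[0,0,0],[0,0,0],0]]' | grep -E "pos|force"
python3 -m pendant '[[[1.5,0,0],[0,0,0],0],[[0,0,0],[0,0,0],0]]' | grep -E "pos|force"
python3 -m pendant '[[[1,0,0],[0,0,0],0],[[0,0,0],[0,0,0],0]]' | grep -E "pos|force"
```

```text
eef_pos: [0.4913, 0.0514, 0.1782]
ft_force: [-1.4, -0.2, -3.7]
grasp_force: 108.9
eef_pos: [0.4912, 0.0526, 0.1782]
ft_force: [-2.3, -1.5, -3.5]
grasp_force: 108.9
eef_pos: [0.4911, 0.0533, 0.1782]
ft_force: [-2.1, -2.1, -3.1]
grasp_force: 108.9
```

```bash
python3 -m pendant '[[[1,0,0],[0,0,0],0],[[0,0,0],[0,0,0],0]]' | grep -E "pos|force"
python3 -m pendant '[[[1,0,0],[0,0,0],0],[[0,0,0],[0,0,0],0]]' | grep -E "pos|force"
```

```text
eef_pos: [0.4911, 0.0533, 0.1783]
ft_force: [-2.7, -6.6, -2.6]
grasp_force: 109.0
eef_pos: [0.4911, 0.0534, 0.1784]
ft_force: [-2.8, -8.6, -3.7]
grasp_force: 109.0
```

```bash
python3 -m pendant '[[[0,0,0],[0,0,0],45],[[0,0,0],[0,0,0],45],[[0,0,0],[0,0,0],45],[[0,0,0],[0,0,0],45],[[0,0,0],[0,0,0],45]]'
python3 -m pendant '[[[0,0,-10],[0,0,0],45],[[0,0,-20],[0,0,0],45],[[0,0,-35],[0,0,0],45],[[0,0,-40],[0,0,0],45],[[-30,-20,-10],[0,0,0],45],[[-40,-10,0],[0,0,0],45],[[-40,0,0],[0,0,0],45],[[0,0,0],[0,0,0],45]]'
python3 - <<'E'
from p import *
from asc import asc
t=shot("top","t9");s=shot("scene","s9")
asc(t,275,182,80,26);print();asc(s,275,172,80,36)
u=np.array([-.1219,.9925,0]);C=np.array([.4797,.1488,.182])
for n in("top","scene"): print(n,[proj(n,C+k*u).round(1) for k in(-.122,-.094,-.066,.066,.079)])
E
```

```text
clock: 26.15
eef_pos: [0.4916, 0.0558, 0.1791]
eef_rot: [3.137, -0.003, 1.694]
ft_force: [-0.3, -0.6, 0.5]
gripper_width: 0.0382
grasp_force: 0.0
clock: 26.82
eef_pos: [0.4746, -0.0627, 0.2947]
eef_rot: [3.136, 0.001, 1.688]
ft_force: [0.2, 0.6, -0.2]
gripper_width: 0.0382
grasp_force: 0.0
182 ................................................................................
183 ................................................................................
184 ................................................................................
185 ................................................................................
186 ................................................................................
187 ................................................................................
188 ...................wwwwwwwwwww..................................................
189 .................wwwwwwwwwwwwwww................................................
190 ...............wwwwwwwwwwwwwwwwww...............................................
191 ..............wwwwwwwwwwwwwwwwwwww......
[... 4003 characters left out ...]
.................................
203 ...........wwwwww..........wwwwwwwwwww..........................................
204 ..............www.........wwwwwwwwwwww..........................................
205 ...............ww........wwwwwwwwww.w...........................................
206 ............w....www......wwwwwwwwww............................................
207 ............ww.....www.....www.www..............................................
top [array([334.3, 194.9]), array([326. , 196.1]), array([317.8, 197.2]), array([278.8, 202.9]), array([275. , 203.5])]
scene [array([328.2, 182.6]), array([322. , 185.3]), array([315.7, 188. ]), array([284.6, 201.3]), array([281.5, 202.7])]
```

```bash
python3 -c "
from workcell import bot
print(bot.finish_job())"
```

```text
the job is handed in; nothing more can be done
None
```

The job is handed in: the lid is seated level on the barrel, and the locking bar runs through both ears and the lid's eye with its shoulder against the ear. It took about 27 s, the arm ended clear of everything, and I steered clear of the bystanders but did not re-check them in a picture.

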